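# Warm the baby's bottle

## Robot

A 6-joint arm with a two-finger parallel gripper is mounted at the origin on the work surface. World frame = base frame: x ahead of the robot, y to its left, z up, the work surface at z = 0. Lengths are in m, angles in rad, forces in N, time in s.
With the tool pointing down it reaches from about 0.375 to 0.975 m from the base axis. Payload 3.8 kg.
Tool frame: the origin (TCP) lies midway between the tips of the shut fingers; the grasp point (between the pads) lies 19 mm behind it; z points along the fingers, y is the line along which they close (so a half turn about z gives the same grasp; the last joint's range is limited). The gripper opens to 85 mm and grips with 20 to 120 N. Pads are 22 mm wide; open, the fingers measure 114 mm over their backs; the gripper's body (76 mm by 85 mm) begins 54 mm behind the grasp point. The pads swing forward as they close: fully open they stand 13 mm farther back than shut.
Start: joints at [-1.233, 0.264, 1.604, -0, 1.274, -0.037], TCP at [0.247, -0.628, 0.198] pointing down, gripper open.
Joint ranges: [-2.63, 2.63], [-0.94, 2.18], [0.31, 2.57], [-1.31, 4.45], [0, 2.66], [-2.55, 2.55]. Speed limits (rad/s): [2.57, 2.57, 3.14, 3.14, 3.14, 3.14].

## Interface

Orientations are given as a 3x3 rotation matrix whose columns are the frame's x, y, z axes.
In Python, from rig import env, viewer, ticket gives the robot as it stands.
- The arm moves only by the tool drive_tool, never from a script. Its argument "steps" is a list of rows, each a list of 5 numbers: the finger opening in m, from 0 to 0.0854, then the shift along the tool's x, y, z in m, then the turn about the tool's z in degrees. In form: [[hand, x, y, z, yaw], ...]. A call has 1 to 10 rows; each row is the pose to reach, as a shift and turn from the pose commanded when the call began, along the tool's axes at that moment; what a row does not reach only later rows make up. A row lasts 1/8 s, in which the tool goes at most 62.5 mm and 10.7 degrees, less where a joint would pass 70% of its speed; a pose out of reach is approached as far as the arm can. A call with a gripper value outside its range is refused whole. The fingers move at their own pace and stop on an object; "newtons" is the grip in N (left out, the last holds). Time passes only in rows, so rows that repeat a pose let the fingers close. It gives the time, the measured TCP pose, the force, the opening and the grip force at its end, in the units of the state.
- env.sense(): the state, without advancing time (a new reading comes with each control period).
- viewer.get_image(name): name is "scene" or "top"; returns a dict with "image" (400x640x3 uint8, red, green, blue), "mtx" (3x3 intrinsics, pixels), "pose" (4x4, takes a point from camera to world coordinates). Camera axes: x right, y up, looking along -z (the intrinsics and any distortion apply to the point x, -y, -z); pixel columns grow to the right and rows downward; lengths in m; the calibration is good to about 2 mm. A picture is of the moment at which its call begins. There is no depth.
- ticket.finish_job(): hands the job in; it is judged then, once.
The state is a dict: "time_s": time; "q": joint angles; "qvel": joint speeds; "tau": joint torques, N m; "tcp_pos": TCP position; "orientation": TCP orientation; "wrist_force": force on the tool from outside, world axes, zero at the start; "ft_torque": the same for the moment, N m; "opening": finger opening in m; "gripper_force": force on a finger pad.
Only numpy, scipy, OpenCV 4.12 (cv2) and the standard library are available. Lean on these libraries where they do the work, as an engineer would, in place of code of your own. Each camera call takes 0.05 s, during which the arm holds its last target. There are 200 camera calls.

## Task

The baby's bottle is lying on the ribbed drying mat: stand it upright on the bare worktop and let go, then take it again, nearer its top, so that you can lower it right down into the well of the bottle warmer without dropping it. Then turn the warmer's dial until it clicks in at the three-dot mark, and leave the mug, the tin and the jar where they are.

Things in the scene. Friction and masses are not known exactly. Their poses are not given: they have to be found in the camera images.
- bottle: Closed rigid baby bottle, 0.17 kg, 140 mm tall. Origin: centre of its flat foot; z runs foot to top. White body 56 mm dia. to 82 mm, shoulder to 43 mm dia. at 96 mm, white screw collar 50 mm dia. from 96 to 110 mm, clear hood 43 mm dia. at 110 to 41 mm at 132 mm, rounded to the top. Centre of mass near 52 mm. Lies at first on the mat's ribs, top to the left (mat's +y). Can pivot in a loose grip.
- mat: Fixed grey silicone drying mat, 130 mm (its x) by 230 mm (its y), 3 mm thick, origin at the centre of its underside. Two ribs along its y at x = -18 and 18 mm rise 7 mm above it; the bottle rests on them, its axis 32 mm above the worktop. Mat and warmer are on either side of the robot, which one is left varies; the worktop between them is bare.
- warmer: Fixed white bottle warmer, 120 mm deep (its x), 233 mm wide (its y), rounded at both ends. Origin at its underside, z up. Round tower with the well at its own y = +55 mm, outer diameter 112 mm narrowing to 96 mm at the rim, 118 mm tall. Round console at its own y = -62 mm, 120 mm in diameter, top 98 mm above the worktop, with the dial on it.
- well_mouth (a point): Centre of the well's round mouth at rim height, 118 mm above the worktop. The well is open above, 75 mm in diameter at the mouth, widening to about 91 mm 18 mm below it; the rim is 10 mm wide.
- well_floor (a point): Centre of the well's flat floor, 22 mm above the worktop, 96 mm below the rim. When the bottle stands on it the top 44 mm of the bottle show above the rim.
- dial_grip (a point): On the dial's vertical axis, 22 mm above the dial's underside, 121.6 mm above the worktop. Turns with the dial; its x axis points to the pointer end. The grey dial is a disc 47 mm dia., 8 mm thick, with an upright grip bar 13 mm thick, 44 mm long, its top 12 mm above this point. The pointer end is a narrower nose (9 mm) with a black line.
- mark3 (a point): The three-dot mark on the metal plate round the dial, 33 mm from the dial's axis, 99 mm above the worktop. Around the dial, clockwise from above and 30 degrees apart: an open ring (off), then radial rows of one, two, three, four and five black dots.
- dial (a joint): Dial angle in rad, growing clockwise seen from above: 0 = off, 0.524 one dot, 1.047 two, 1.571 three, 2.094 four, 2.618 five dots (end stop at 2.67). A spring detent holds it at each mark (about 0.05 N m to leave one) and it snaps to the nearest mark when let go. At the start it is at off or one dot.
- mug: Loose white mug, 80 mm in diameter, 92 mm tall, with a handle; a bystander. Origin at the centre of its underside.
- tin: Loose steel milk-powder tin with a white lid, 103 mm in diameter, 138 mm tall; a bystander. Origin at the centre of its underside.
- jar: Loose glass food jar with a steel lid, 60 mm in diameter, 75 mm tall; a bystander. Origin at the centre of its underside.

How it is judged:
By the outcome, as a careful person would: the job done as asked, in the order asked, and still so for the second after the job is handed in, with the robot touching nothing.
It also fails if it takes over 72 s, if anything falls off the work surface, if the arm or the gripper's body presses on something with over 40 N, if the wrist force passes 120 N, or if a joint passes its speed limit or range.

## Working session

There is one attempt and no reset: what is moved stays moved. The work goes in short steps, Python scripts to look and compute and a tool call to move; the robot and the scene stay as the last step left them, time stands still between calls to the robot, and variables do not carry over. Pictures are saved under pics/ and viewed, at most 10 in all, crops included, and the job is handed in when it is done.

Besides the shell and the picture viewer there is one more tool, called after ">>>" as name(argument=value, ...), one argument or row to a line, values as JSON. drive_tool: Moves the arm, as the interface text tells. Its arguments: {"type":"object","properties":{"steps":{"type":"array","items":{"type":"array","items":{"type":"number"}}},"newtons":{"type":"number"}},"required":["steps"]}

```bash
mkdir -p pics; ls; python3 - <<'E'
from rig import env, viewer
import cv2,numpy as np
np.set_printoptions(precision=4,suppress=True)
for n in("scene","top"):
    d=viewer.get_image(n); print(n,d["mtx"],d["pose"],[k for k in d])
    cv2.imwrite(f"pics/{n}0.png",d["image"][:,:,::-1])
s=env.sense();print(s)
E
```

```text
pics
scene [[361.1255   0.     316.3412]
 [  0.     361.1255 199.1087]
 [  0.       0.       1.    ]] [[ 0.7266 -0.4606  0.5098  1.054 ]
 [ 0.6868  0.4675 -0.5565 -0.4454]
 [ 0.018   0.7545  0.6561  0.627 ]
 [ 0.      0.      0.      1.    ]] ['image', 'mtx', 'pose']
top [[409.7843   0.     316.672 ]
 [  0.     409.7843 207.1178]
 [  0.       0.       1.    ]] [[ 0.0115  0.998  -0.0615  0.5848]
 [-0.9999  0.0115 -0.0004 -0.0015]
 [ 0.0003  0.0615  0.9981  1.0275]
 [ 0.      0.      0.      1.    ]] ['image', 'mtx', 'pose']
{'time_s': 0.1, 'q': array([-1.2329,  0.2647,  1.6052, -0.    ,  1.2737, -0.0369]), 'qvel': array([-0.0008, -0.0019, -0.0052,  0.0007, -0.0001,  0.0003]), 'tau': array([  0.0014, -51.6706, -36.859 ,   0.    ,   0.0063,   0.    ]), 'tcp_pos': array([ 0.2469, -0.6275,  0.197 ]), 'orientation': array([[ 0.9306,  0.3661, -0.0007],
       [ 0.3661, -0.9306,  0.0019],
       [ 0.0001, -0.0021, -1.    ]]), 'wrist_force': array([-0.4368, -0.2026,  0.1624]), 'ft_torque': array([-0.0351,  0.0038,  0.0646]), 'gripper_force': 0.0, 'opening': 0.0853954599434842}
```

View pics/top0.png

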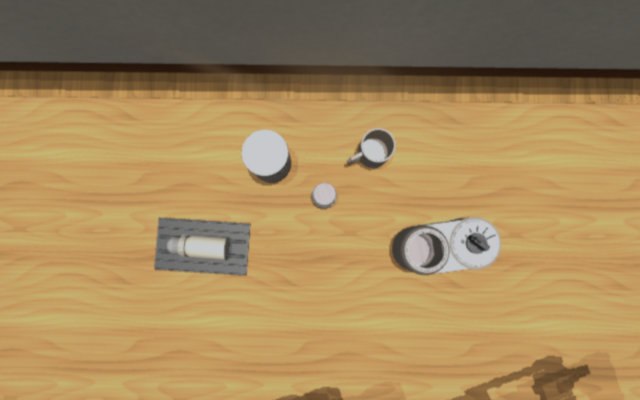

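View pics/scene0.png

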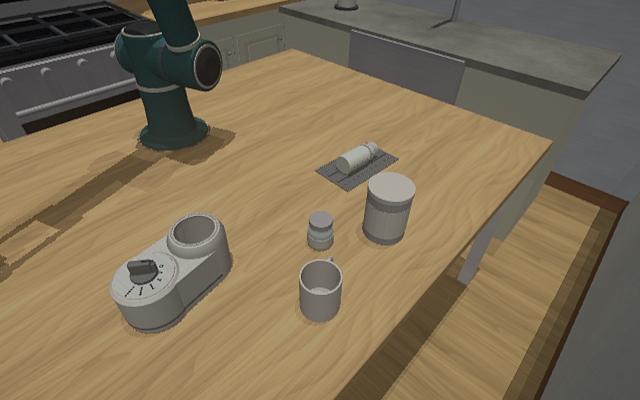

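Top view: bottle at about (168–228, 246) with its top to the left, and the warmer with its tower near (425,249) and console near (475,243). The mug is at (376,148), the tin at (265,155) and the jar at (324,195). I'll enlarge the parts that matter.

```bash
python3 - <<'E'
import cv2,numpy as np
t=cv2.imread("pics/top0.png");s=cv2.imread("pics/scene0.png")
def c(im,x,y,w,h,k): return cv2.resize(im[y:y+h,x:x+w],None,fx=k,fy=k,interpolation=cv2.INTER_CUBIC)
a=c(t,150,210,110,70,7);b=c(t,385,210,120,70,6)
cv2.imwrite("pics/m1.png",c(t,150,210,110,70,7))
cv2.imwrite("pics/m2.png",np.vstack([c(t,390,210,114,66,7)[:, :798]]))
E
```

```text
(no output)
```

View pics/m1.png

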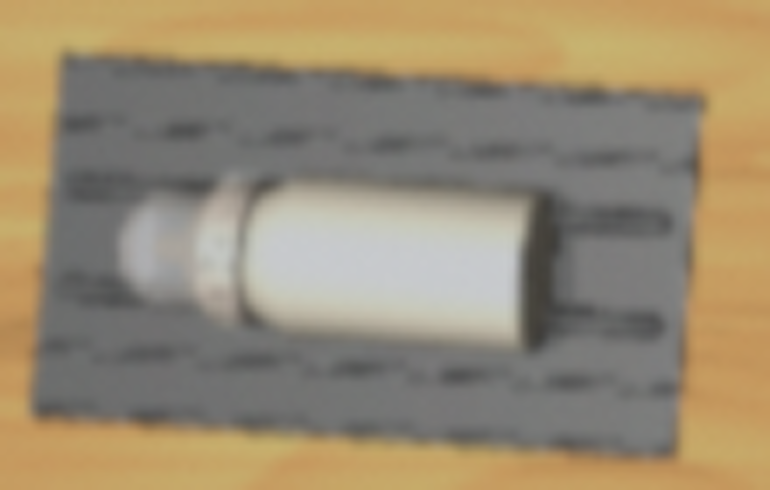

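View pics/m2.png

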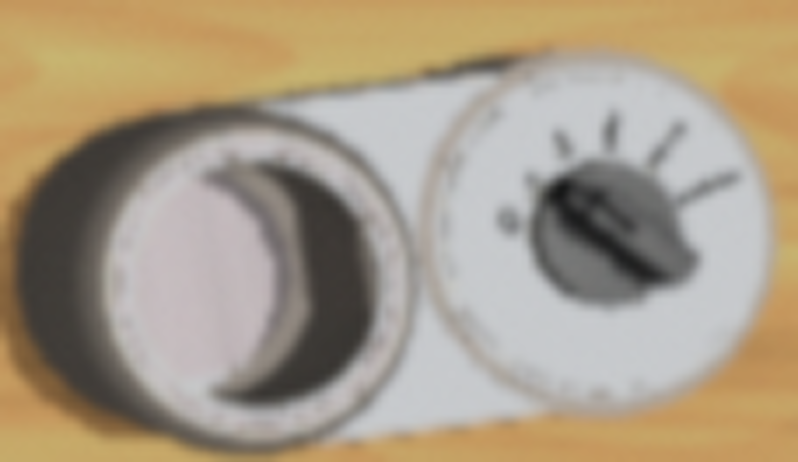

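Bottle (enlarged, 7×): tip at (120,247), foot edge centre at about (533,270). Warmer: rim circle centred near (258,281), console circle (600,232). The bar's black pointer end is at (560,190), facing the single dot (535,183), so the dial is at one dot.

```bash
cat > h.py <<'E'
import numpy as np
from rig import env, viewer
np.set_printoptions(precision=4,suppress=True)
def ray(d,u,v):
    K,P=d["mtx"],d["pose"]
    r=P[:3,:3]@np.array([(u-K[0,2])/K[0,0],-(v-K[1,2])/K[1,1],-1]); return P[:3,3],r
def at(d,u,v,z):
    o,r=ray(d,u,v); return (o+r*(z-o[2])/r[2])[:2]
def proj(d,p):
    K,P=d["mtx"],d["pose"]; c=P[:3,:3].T@(np.asarray(p)-P[:3,3])
    return K[0,0]*c[0]/-c[2]+K[0,2], K[1,1]*c[1]/c[2]+K[1,2]
def crop(u,v,x0,y0,k): return x0+(u+.5)/k-.5, y0+(v+.5)/k-.5
def shift(p,s=None):  # world target TCP -> tool shift
    s=s or env.sense(); return s["orientation"].T@(np.asarray(p)-s["tcp_pos"])
E
python3 - <<'E'
from h import *
d=viewer.get_image("top");sc=viewer.get_image("scene")
B=lambda u,v,z:at(d,*crop(u,v,150,210,7),z)
W=lambda u,v,z:at(d,*crop(u,v,390,210,7),z)
tip=B(120,247,.032)
# body side silhouettes ~ axis height
for n,p in dict(bodyUR=(535,195),bodyLR=(522,345),bodyUL=(290,180),bodyLL=(275,325),colU=(235,172),colL=(215,320)).items(): print(n,B(*p,.034))
foot=(B(535,195,.034)+B(522,345,.034))/2
print("tip",tip,"foot",foot,"len",np.linalg.norm(tip-foot))
for p in [(65,53),(706,95),(677,457),(33,415)]: print("mat",B(*p,.003))
rim=[W(*p,.118) for p in [(100,281),(415,281),(258,122),(258,440)]];print("rim",rim,np.mean(rim,0))
con=[W(*p,.098) for p in [(425,232),(774,232),(600,50),(600,413)]];print("con",con,np.mean(con,0))
t=np.mean(rim,0);c=np.mean(con,0);print("dist",np.linalg.norm(t-c),"ydir",t-c)
for n,p in enumerate([(508,222),(535,183),(565,143),(611,130),(665,145),(710,188)]):
    q=W(*p,.099)-c; print("mark",n,np.linalg.norm(q),np.degrees(np.arctan2(q[1],q[0])))
a,b=W(560,190,.132),W(690,265,.132);print("bar",a,b,(a+b)/2,np.degrees(np.arctan2(*(a-b)[::-1])))
print("tin",at(d,265,155,.138),"jar",at(d,324,195,.075),"mug",at(d,378,147,.092))
E
```

```text
bodyUR [0.5702 0.2173]
bodyLR [0.5186 0.2205]
bodyUL [0.5743 0.302 ]
bodyLL [0.5245 0.3057]
colU [0.5769 0.3211]
colL [0.526  0.3264]
tip [0.5506 0.3607] foot [0.5444 0.2189] len 0.14197327105129479
mat [0.6183 0.3933]
mat [0.606 0.164]
mat [0.4777 0.1715]
mat [0.4899 0.4001]
rim [array([ 0.5488, -0.1948]), array([ 0.55  , -0.2943]), array([ 0.5995, -0.2449]), array([ 0.4996, -0.2444])] [ 0.5495 -0.2446]
con [array([ 0.565 , -0.3041]), array([ 0.5663, -0.4168]), array([ 0.6245, -0.3613]), array([ 0.5076, -0.3599])] [ 0.5658 -0.3605]
dist 0.11702623496396809 ydir [-0.0164  0.1159]
mark 0 0.030077581727538022 84.84320054730777
mark 1 0.026103300506957524 53.95518222601605
mark 2 0.030526706859762092 21.66115158298662
mark 3 0.03294232392918685 -6.367676683388944
mark 4 0.03510526109475458 -36.8363369257827
mark 5 0.03820465405645726 -67.86165428562636
bar [ 0.5792 -0.3351] [ 0.5564 -0.3753] [ 0.5678 -0.3552] 60.41142675052275
tin [0.7528 0.1134] jar [ 0.6721 -0.0179] mug [ 0.7832 -0.141 ]
```

Sizes and distances agree: bottle 142 mm against 140, tower to console 117.0 mm, and mat angle matching the bottle at 87°. The collar is at about (0.550, 0.323), so I'll move over there.

>>> drive_tool(
  steps=[
    [0.085, 0.63, -0.773, 0, -65.5],
    [0.085, 0.63, -0.773, 0, -65.5],
    [0.085, 0.63, -0.773, 0, -65.5],
    [0.085, 0.63, -0.773, 0, -65.5],
    [0.085, 0.63, -0.773, 0, -65.5],
    [0.085, 0.63, -0.773, 0, -65.5],
    [0.085, 0.63, -0.773, 0, -65.5],
    [0.085, 0.63, -0.773, 0, -65.5],
    [0.085, 0.63, -0.773, 0, -65.5],
    [0.085, 0.63, -0.773, 0, -65.5],
  ],
  newtons=20,
)

```text
time_s: 1.45
tcp_pos: [0.4375, -0.0308, 0.1984]
orientation: [[0.053, 0.999, 0.001], [0.999, -0.053, -0.0], [-0.0, 0.001, -1.0]]
wrist_force: [1.2, 0.3, -0.1]
opening: 0.0846
gripper_force: 0.0
```

```bash
python3 - <<'E'
from h import *
s=env.sense();print(s["time_s"],s["tcp_pos"],s["orientation"],s["q"]);print(shift([.550,.323,.09]))
E
```

```text
1.45 [ 0.4375 -0.0308  0.1984] [[ 0.0529  0.9986  0.0012]
 [ 0.9986 -0.0529 -0.0003]
 [-0.0002  0.0012 -1.    ]] [-0.127  -0.1991  2.0806 -0.0001  1.2589 -0.074 ]
[0.3593 0.0935 0.1085]
```

>>> drive_tool(
  steps=[
    [0.085, 0.359, 0.0935, 0.09, 0],
    [0.085, 0.359, 0.0935, 0.09, 0],
    [0.085, 0.359, 0.0935, 0.09, 0],
    [0.085, 0.359, 0.0935, 0.09, 0],
    [0.085, 0.359, 0.0935, 0.09, 0],
    [0.085, 0.359, 0.0935, 0.09, 0],
    [0.085, 0.359, 0.0935, 0.09, 0],
    [0.085, 0.359, 0.0935, 0.09, 0],
  ],
)

```text
time_s: 2.45
tcp_pos: [0.5489, 0.3207, 0.1074]
orientation: [[0.052, 0.999, -0.001], [0.999, -0.052, -0.001], [-0.001, -0.001, -1.0]]
wrist_force: [-0.1, -0.0, 0.1]
opening: 0.0857
gripper_force: 0.0
```

```bash
python3 - <<'E'
from h import *
import cv2
d=viewer.get_image("top");s=env.sense();print(s["time_s"],s["tcp_pos"]);print(shift([.550,.323,.010]))
e=viewer.get_image("scene")["image"]
c=lambda im,x,y,w,h:cv2.resize(im[y:y+h,x:x+w,::-1],(400,300),interpolation=cv2.INTER_CUBIC)
cv2.imwrite("pics/g1.png",np.hstack([c(d["image"],130,190,140,105),c(e,300,110,140,105)]))
E
```

```text
2.5 [0.5491 0.32   0.108 ]
[0.0031 0.0008 0.098 ]
```

View pics/g1.png

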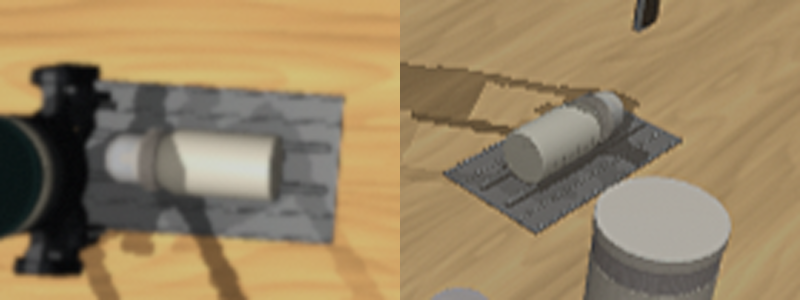

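The gripper is above and beyond the collar, with the parallax accounting for the offset, and it is centred across the bottle. I'll go down and close lightly.

>>> drive_tool(
  steps=[
    [0.085, 0.003, 0.001, 0.05, 0],
    [0.085, 0.003, 0.001, 0.08, 0],
    [0.085, 0.003, 0.001, 0.098, 0],
    [0.085, 0.003, 0.001, 0.098, 0],
    [0.03, 0.003, 0.001, 0.098, 0],
    [0.03, 0.003, 0.001, 0.098, 0],
    [0.03, 0.003, 0.001, 0.098, 0],
    [0.03, 0.003, 0.001, 0.098, 0],
    [0.03, 0.003, 0.001, 0.098, 0],
  ],
  newtons=20,
)

```text
time_s: 3.68
tcp_pos: [0.5509, 0.3251, 0.0116]
orientation: [[0.053, 0.999, 0.001], [0.999, -0.053, 0.002], [0.002, 0.001, -1.0]]
wrist_force: [-3.5, 2.6, 5.1]
opening: 0.0373
gripper_force: 17.5
```

Opening 37 mm is too narrow for the collar (50), so I'll look.

```bash
python3 - <<'E'
from h import *
import cv2
d=viewer.get_image("top");s=env.sense();print(s["time_s"],s["tcp_pos"],s["opening"],s["gripper_force"])
e=viewer.get_image("scene")["image"]
c=lambda im,x,y,w,h:cv2.resize(im[y:y+h,x:x+w,::-1],(400,400),interpolation=cv2.INTER_CUBIC)
cv2.imwrite("pics/g2.png",np.hstack([c(d["image"],140,200,100,100),c(e,310,90,100,100)]))
E
```

```text
3.725 [0.5509 0.3251 0.0116] 0.037223571109768004 17.53983646631241
```

View pics/g2.png

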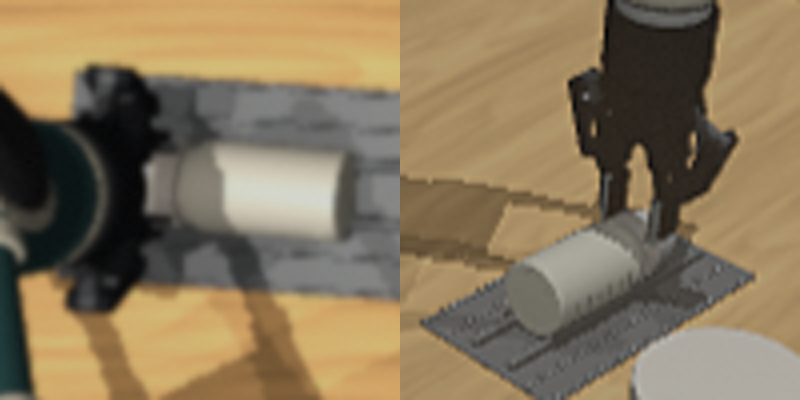

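```bash
python3 - <<'E'
from h import *
d=viewer.get_image("top");e=viewer.get_image("scene")
D=np.array([.052,.9986,0]);F=np.array([.5444,.2195,.032])
for n,p in dict(foot=F,b82=F+.082*D,c96=F+.096*D,c110=F+.110*D,tip=F+.14*D,tcp=[.5509,.3251,.0116],gp=[.5509,.3251,.0306],pR=[.5759,.3235,.03],pL=[.5259,.327,.03],palm=[.5509,.3251,.085]).items():
    print(n,(np.array(proj(d,p))-[140,200])*4,(np.array(proj(e,p))-[310,90])*4+[400,0])
E
```

```text
foot [339.9975 192.3277] [532.6096 299.5135]
b82 [204.8183 183.6898] [608.8334 255.7669]
c96 [181.747  182.2156] [621.2299 248.6523]
c110 [158.678  180.7415] [633.4561 241.6354]
tip [109.2522 177.5832] [659.0976 226.9192]
tcp [176.6103 178.522 ] [627.8232 267.0624]
gp [166.4971 179.4577] [630.6255 245.8655]
pR [170.7645 138.1267] [656.3522 260.7685]
pL [162.3724 220.8509] [605.6108 232.5174]
palm [135.2817 182.3459] [639.0202 182.3672]
```

```bash
python3 - <<'E'
from h import *
import cv2
d=viewer.get_image("top")["image"];e=viewer.get_image("scene")["image"]
c=lambda im,x,y,w,h:cv2.resize(im[y:y+h,x:x+w,::-1],None,fx=10,fy=10,interpolation=cv2.INTER_CUBIC)
cv2.imwrite("pics/g3.png",np.hstack([c(e,333,120,50,50),c(d,160,220,30,50)]))
E
```

```text
(no output)
```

View pics/g3.png

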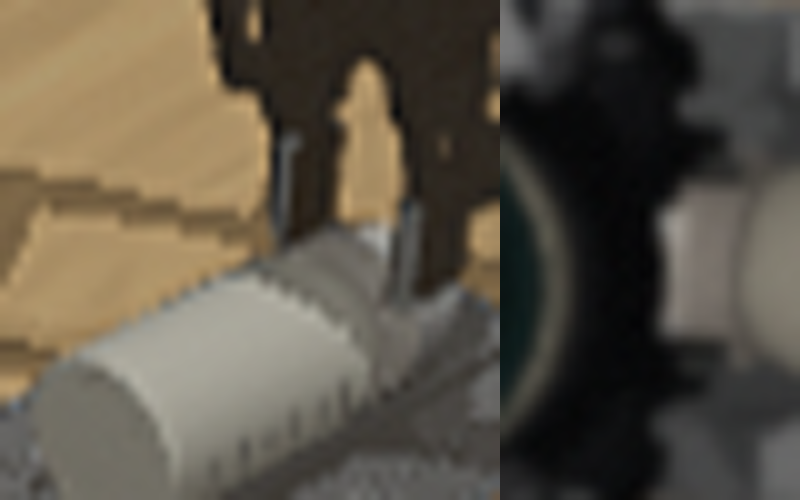

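```bash
python3 - <<'E'
from h import *
e=viewer.get_image("scene")
for z in(.108,.121,.135,.15): print(z,proj(e,[.549+.043,.309,z]),proj(e,[.549+.057,.309,z]),proj(e,[.549-.043,.309,z]))
print("now; seen 373.5,150")
for z in(.012,.02,.03,.04,.05):print(z,proj(e,[.5509+.0187,.314,z]),proj(e,[.5509+.025,.314,z]))
# ray of seen tips at various z
for uv in((373.5,150),(361,145),(379.5,148)):
  for z in(.02,.03,.04,.05): print(uv,z,at(e,*uv,z))
E
```

```text
0.108 (np.float64(379.13809792317704), np.float64(136.0238579453347)) (np.float64(383.30701840917527), np.float64(137.92399207590722)) (np.float64(354.78482012029224), np.float64(124.92398340947025))
0.121 (np.float64(379.7660061907802), np.float64(131.8911951913704)) (np.float64(383.9757778938928), np.float64(133.77777023996623)) (np.float64(355.1845805399788), np.float64(120.87522863493541))
0.135 (np.float64(380.4544623342334), np.float64(127.36002844523453)) (np.float64(384.70912033796), np.float64(129.23114245479493)) (np.float64(355.62255448969734), np.float64(116.43944902114741))
0.15 (np.float64(381.2065890789266), np.float64(122.40980506958311)) (np.float64(385.5103992732529), np.float64(124.26331725887364)) (np.float64(356.10063418153175), np.float64(111.59748033290109))
now; seen 373.5,150
0.012 (np.float64(369.7186089822443), np.float64(160.67949381661006)) (np.float64(371.4240980590102), np.float64(161.54374587312944))
0.02 (np.float64(370.02958889383535), np.float64(158.44918130518053)) (np.float64(371.7444254008697), np.float64(159.310965494835))
0.03 (np.float64(370.4226398870217), np.float64(155.63026434283333)) (np.float64(372.1493042440718), np.float64(156.48883507212346))
0.04 (np.float64(370.8205813934244), np.float64(152.77627317663237)) (np.float64(372.5592361569271), np.float64(153.63148319530046))
0.05 (np.float64(371.2235052593116), np.float64(149.88654909560097)) (np.float64(372.9743163303134), np.float64(150.73824635458655))
(373.5, 150) 0.02 [0.5497 0.3579]
(373.5, 150) 0.03 [0.558  0.3447]
(373.5, 150) 0.04 [0.5664 0.3314]
(373.5, 150) 0.05 [0.5747 0.3182]
(361, 145) 0.02 [0.5052 0.3531]
(361, 145) 0.03 [0.5142 0.3399]
(361, 145) 0.04 [0.5233 0.3268]
(361, 145) 0.05 [0.5323 0.3136]
(379.5, 148) 0.02 [0.5562 0.3801]
(379.5, 148) 0.03 [0.5644 0.3665]
(379.5, 148) 0.04 [0.5726 0.3529]
(379.5, 148) 0.05 [0.5808 0.3393]
```

The fingers closed to 37 mm and their tips sit high on the collar in the picture. The tips are farther back than I assumed and a little toward the top. I'll open, shift 5 mm toward the foot, and go lower in small steps.

>>> drive_tool(
  steps=[
    [0.085, 0, 0, 0, 0],
    [0.085, 0, 0, 0, 0],
    [0.085, 0, 0, 0, 0],
    [0.085, -0.004, 0, 0.004, 0],
    [0.085, -0.004, 0, 0.008, 0],
    [0.085, -0.004, 0, 0.008, 0],
  ],
)

```text
time_s: 4.78
tcp_pos: [0.5499, 0.3193, 0.0014]
orientation: [[0.053, 0.999, -0.001], [0.999, -0.053, -0.001], [-0.001, -0.001, -1.0]]
wrist_force: [-0.2, -0.3, 0.3]
opening: 0.0847
gripper_force: 0.0
```

```bash
python3 - <<'E'
from h import *
import cv2
s=env.sense();print(s["time_s"],s["tcp_pos"],s["q"],s["wrist_force"],s["opening"])
d=viewer.get_image("top")["image"];e=viewer.get_image("scene")["image"]
c=lambda im,x,y,w,h:cv2.resize(im[y:y+h,x:x+w,::-1],None,fx=7,fy=7,interpolation=cv2.INTER_CUBIC)
cv2.imwrite("pics/g4.png",np.hstack([c(e,330,115,60,60),c(d,160,215,50,60)]))
E
```

```text
4.775 [0.5499 0.3193 0.0014] [ 0.4869  0.3754  1.8503 -0.      0.9173  0.5399] [-0.1501 -0.2546  0.2944] 0.08466733588104661
```

View pics/g4.png

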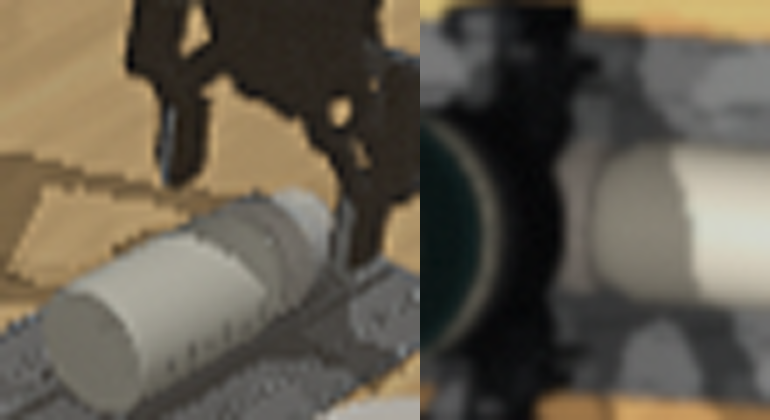

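```bash
python3 - <<'E'
from h import *
e=viewer.get_image("scene")
for uv,x in(((379.2,152.6),.5925),((355,141.2),.507)):
  o,r=ray(e,*uv); 
  for dx in(-.004,0,.004): print(uv,o+r*(x+dx-o[0])/r[0])
E
```

```text
(379.2, 152.6) [0.5885 0.3288 0.0425]
(379.2, 152.6) [0.5925 0.3221 0.0476]
(379.2, 152.6) [0.5965 0.3155 0.0526]
(355, 141.2) [0.503  0.3224 0.0463]
(355, 141.2) [0.507  0.3168 0.0505]
(355, 141.2) [0.511  0.3113 0.0547]
```

Both views put the open tips near z = 0.048 at TCP z = 0.001. The real tips are about 34 mm higher than stated. I'll go down 10 mm more, which is safe either way, and close to check the chord.

>>> drive_tool(
  steps=[
    [0.085, 0.001, 0, 0.005, 0],
    [0.085, 0.001, 0, 0.01, 0],
    [0.03, 0.001, 0, 0.01, 0],
    [0.03, 0.001, 0, 0.01, 0],
    [0.03, 0.001, 0, 0.01, 0],
    [0.03, 0.001, 0, 0.01, 0],
  ],
)

```text
time_s: 5.68
tcp_pos: [0.5504, 0.3208, -0.0077]
orientation: [[0.053, 0.999, -0.0], [0.999, -0.053, 0.0], [-0.0, -0.0, -1.0]]
wrist_force: [-0.6, -0.7, 0.6]
opening: 0.0487
gripper_force: 23.2
```

Confirmed: there's no contact at TCP z = -0.008 and the opening is 48.7 mm, so it's on the collar but still above the axis. 14 mm more will put the pads on the axis.

>>> drive_tool(
  steps=[
    [0.085, 0, 0, 0, 0],
    [0.085, 0, 0, 0, 0],
    [0.085, 0, 0, 0.004, 0],
    [0.085, 0, 0, 0.009, 0],
    [0.085, 0, 0, 0.014, 0],
    [0.085, 0, 0, 0.014, 0],
    [0.03, 0, 0, 0.014, 0],
    [0.03, 0, 0, 0.014, 0],
    [0.03, 0, 0, 0.014, 0],
    [0.03, 0, 0, 0.014, 0],
  ],
)

```text
time_s: 6.92
tcp_pos: [0.5504, 0.3209, -0.0215]
orientation: [[0.053, 0.999, -0.0], [0.999, -0.053, 0.0], [0.0, -0.0, -1.0]]
wrist_force: [-1.6, 0.5, 2.2]
opening: 0.0492
gripper_force: 21.6
```

Gripped on the collar (49 mm) at axis height. Lift gently and let it swing.

>>> drive_tool(
  steps=[
    [0.03, 0, 0, -0.012, 0],
    [0.03, 0, 0, -0.03, 0],
    [0.03, 0, 0, -0.055, 0],
    [0.03, 0, 0, -0.08, 0],
    [0.03, 0, 0, -0.105, 0],
    [0.03, 0, 0, -0.12, 0],
    [0.03, 0, 0, -0.12, 0],
  ],
)

```text
time_s: 7.8
tcp_pos: [0.5518, 0.3215, 0.1005]
orientation: [[0.053, 0.999, 0.004], [0.999, -0.053, 0.002], [0.002, 0.003, -1.0]]
wrist_force: [-0.7, -0.0, -2.3]
opening: 0.0489
gripper_force: 21.4
```

```bash
python3 - <<'E'
from h import *
import cv2
s=env.sense();print(s["time_s"],s["tcp_pos"],s["wrist_force"],s["ft_torque"],s["opening"])
e=viewer.get_image("scene")["image"]
c=lambda im,x,y,w,h:cv2.resize(im[y:y+h,x:x+w,::-1],None,fx=5,fy=5,interpolation=cv2.INTER_CUBIC)
cv2.imwrite("pics/g5.png",c(e,310,75,120,110))
E
```

```text
7.8 [0.5518 0.3215 0.1005] [-0.6734 -0.0188 -2.3457] [ 0.1109 -0.0085  0.0004] 0.048935347863018244
```

View pics/g5.png

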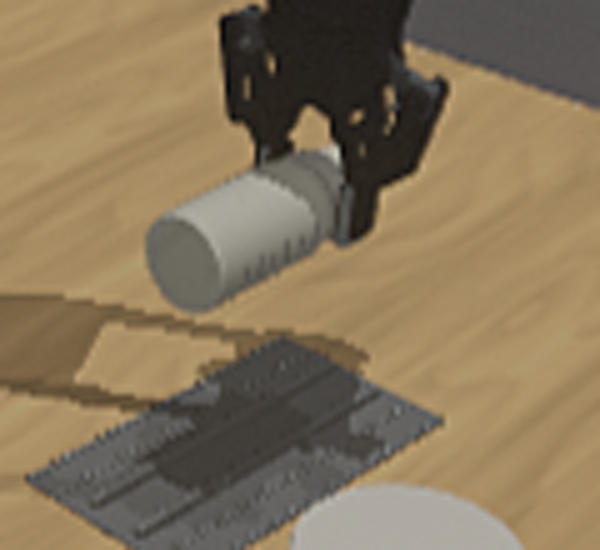

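The bottle is held securely but still horizontal, so 20 N doesn't let it swing. I'll carry it low over the bare worktop and relax the fingers there by small amounts.

>>> drive_tool(
  steps=[
    [0.03, -0.05, -0.002, 0, 0],
    [0.03, -0.11, -0.004, 0, 0],
    [0.03, -0.17, -0.005, 0.01, 0],
    [0.03, -0.22, -0.006, 0.02, 0],
    [0.03, -0.26, -0.007, 0.034, 0],
    [0.03, -0.26, -0.007, 0.034, 0],
    [0.048, -0.26, -0.007, 0.034, 0],
    [0.0485, -0.26, -0.007, 0.034, 0],
  ],
)

```text
time_s: 8.85
tcp_pos: [0.5301, 0.0625, 0.0643]
orientation: [[0.052, 0.999, 0.0], [0.999, -0.052, 0.0], [0.0, 0.0, -1.0]]
wrist_force: [0.8, -0.1, -2.1]
opening: 0.0495
gripper_force: 21.4
```

```bash
cat >> h.py <<'E'
import cv2
def body(name,x0,y0,x1,y1):
    d=viewer.get_image(name); return d
E
python3 - <<'E'
from h import *
s=env.sense();print(s["time_s"],s["tcp_pos"],s["wrist_force"],s["ft_torque"],s["opening"],s["gripper_force"])
e=viewer.get_image("scene"); cv2.imwrite("pics/a1.png",e["image"][:,:,::-1])
g=np.array(s["tcp_pos"])*[1,1,0]+[0,0,.032+.0215+s["tcp_pos"][2]]
for a in(0,20,40,60,90):
    D=np.array([0,-np.cos(np.radians(a)),-np.sin(np.radians(a))]); print(a,"foot",proj(e,g+.103*D),"grip",proj(e,g))
E
```

```text
8.85 [0.5301 0.0625 0.0643] [ 0.8274 -0.1264 -2.0533] [ 0.0935 -0.002   0.043 ] 0.04946397731893113 21.38845592737198
0 foot (np.float64(267.53475856804215), np.float64(178.81460984368394)) grip (np.float64(299.6085559458769), np.float64(160.45229744941489))
20 foot (np.float64(270.59340236760386), np.float64(189.4693188362323)) grip (np.float64(299.6085559458769), np.float64(160.45229744941489))
40 foot (np.float64(276.95670364909125), np.float64(195.93657232818256)) grip (np.float64(299.6085559458769), np.float64(160.45229744941489))
60 foot (np.float64(285.54068062748263), np.float64(197.8347581869798)) grip (np.float64(299.6085559458769), np.float64(160.45229744941489))
90 foot (np.float64(300.0950656188046), np.float64(192.6970474668462)) grip (np.float64(299.6085559458769), np.float64(160.45229744941489))
```

>>> drive_tool(
  steps=[
    [0.0495, 0, 0, 0, 0],
    [0.0495, 0, 0, 0, 0],
  ],
)

```text
time_s: 9.15
tcp_pos: [0.5299, 0.0621, 0.0643]
orientation: [[0.052, 0.999, 0.0], [0.999, -0.052, 0.0], [0.0, 0.0, -1.0]]
wrist_force: [0.1, -0.6, -2.6]
opening: 0.0498
gripper_force: 11.5
```

```bash
python3 -c "
from h import *
s=env.sense();print(s['ft_torque'],s['opening'],s['gripper_force'])"
```

```text
[ 0.1887 -0.0075 -0.0221] 0.04978642579330343 11.526473798876395
```

>>> drive_tool(
  steps=[
    [0.0497, 0, 0, 0, 0],
    [0.0497, 0, 0, 0, 0],
    [0.0497, 0, 0, 0, 0],
  ],
)

```text
time_s: 9.52
tcp_pos: [0.5298, 0.0614, 0.0642]
orientation: [[0.053, 0.999, 0.0], [0.999, -0.053, -0.0], [-0.0, 0.0, -1.0]]
wrist_force: [0.5, 0.8, -1.9]
opening: 0.0497
gripper_force: 5.9
```

```bash
python3 - <<'E'
from h import *
s=env.sense();print(s['ft_torque'],s['opening'],s['gripper_force'])
e=viewer.get_image("scene");im=e["image"].astype(int)
# bottle = bright, low saturation pixels near
sub=im[140:215,245:320]; m=(sub.max(2)-sub.min(2)<28)&(sub.min(2)>110)
n,l,st,c=cv2.connectedComponentsWithStats(m.astype('uint8'))
for i in range(1,n):
    if st[i,4]>30: print(st[i]+[245,140,0,0,0],c[i]+[245,140])
E
```

```text
[ 0.0547  0.0191 -0.0038] 0.04969273468000614 5.949138086289167
[291 147  12  16 118] [296.839  155.0085]
[281 168  21  35 457] [290.5252 186.9212]
```

The bottle is swinging down: its body now spans columns 281–302 and rows 168–203, most of the way to upright. Give it a bit more.

>>> drive_tool(
  steps=[
    [0.0497, 0, 0, 0, 0],
    [0.0497, 0, 0, 0, 0],
    [0.0498, 0, 0, 0, 0],
    [0.0498, 0, 0, 0, 0],
  ],
)

```text
time_s: 10.07
tcp_pos: [0.5298, 0.0615, 0.0642]
orientation: [[0.053, 0.999, -0.0], [0.999, -0.053, 0.0], [0.0, -0.0, -1.0]]
wrist_force: [-0.3, -0.2, -1.7]
opening: 0.0498
gripper_force: 3.8
```

```bash
cat > blob.py <<'E'
from h import *
import sys
def blobs(name,x0,y0,x1,y1,mn=110):
    e=viewer.get_image(name);im=e["image"].astype(int)
    sub=im[y0:y1,x0:x1]; m=(sub.max(2)-sub.min(2)<28)&(sub.min(2)>mn)
    n,l,st,c=cv2.connectedComponentsWithStats(m.astype('uint8'))
    for i in range(1,n):
        if st[i,4]>30:
            r=cv2.minAreaRect(np.argwhere(l==i)[:,::-1].astype(np.float32)+[x0,y0]) if False else None
            pts=(np.argwhere(l==i)[:,::-1]+[x0,y0]).astype(np.float32)
            vx=cv2.fitLine(pts,cv2.DIST_L2,0,.01,.01).ravel()
            print(st[i]+[x0,y0,0,0,0],c[i]+[x0,y0],"dir",vx[:2])
E
python3 - <<'E'
from blob import *
s=env.sense();print(s['ft_torque'],s['opening'],s['gripper_force'])
blobs("scene",245,140,320,215)
e=viewer.get_image("scene");t=s["tcp_pos"]
g=np.array([t[0],t[1],t[2]+.0535])
for a in(60,75,90,100):
    D=np.array([0,-np.cos(np.radians(a)),-np.sin(np.radians(a))]); print(a,"foot",proj(e,g+.103*D),"b75",proj(e,g+.028*D))
E
```

```text
[ 0.0467 -0.0419 -0.0194] 0.049846385182411114 3.7515826971502975
[291 147  12  16 118] [296.9068 155.0169] dir [0.1099 0.9939]
[281 168  21  35 456] [290.5724 186.9386] dir [ 0.2234 -0.9747]
60 foot (np.float64(285.1637438579898), np.float64(197.99218369376263)) b75 (np.float64(295.30835256145684), np.float64(171.01439795897184))
75 foot (np.float64(292.3770286514964), np.float64(196.52748884674745)) b75 (np.float64(297.2862798783525), np.float64(170.7681096988881))
90 foot (np.float64(299.7377217140409), np.float64(192.84659047486667)) b75 (np.float64(299.3710660753749), np.float64(169.84594362189705))
100 foot (np.float64(304.5241148985486), np.float64(189.31480900364053)) b75 (np.float64(300.7533634951445), np.float64(168.88842064743812))
```

It is now about 18° from upright (fitLine direction matches 72° in the model). I'll set its lower foot edge down and swing the grip over it.

>>> drive_tool(
  steps=[
    [0.0498, 0, 0, 0.006, 0],
    [0.0498, 0, 0, 0.0115, 0],
    [0.0498, -0.006, 0, 0.0118, 0],
    [0.0498, -0.013, 0, 0.012, 0],
    [0.0498, -0.02, 0, 0.0125, 0],
    [0.0498, -0.027, 0, 0.0135, 0],
    [0.0498, -0.033, 0, 0.0145, 0],
    [0.0498, -0.033, 0, 0.0145, 0],
  ],
)

```text
time_s: 11.18
tcp_pos: [0.5291, 0.029, 0.0517]
orientation: [[0.054, 0.999, 0.002], [0.999, -0.054, 0.002], [0.002, 0.002, -1.0]]
wrist_force: [-3.2, 4.0, 12.6]
opening: 0.0498
gripper_force: 11.1
```

```bash
python3 - <<'E'
from blob import *
s=env.sense();print(s['time_s'],s['tcp_pos'],s['wrist_force'],s['ft_torque'],s['opening'],s['gripper_force'])
blobs("scene",245,140,320,225)
e=viewer.get_image("scene");t=s["tcp_pos"]; cv2.imwrite("pics/a3.png",e["image"][:,:,::-1])
g=np.array([t[0],t[1],t[2]+.0535])
for a in(75,90,100):
    D=np.array([0,-np.cos(np.radians(a)),-np.sin(np.radians(a))]); print(a,"foot",proj(e,g+.103*D),"b75",proj(e,g+.028*D))
E
```

```text
11.175 [0.5291 0.029  0.0517] [-3.2443  3.9721 12.6439] [ 0.596   0.7977 -0.1301] 0.049790917576193805 11.098672337830067
[278 156  14  13 126] [284.246  162.4206] dir [0.952  0.3061]
[309 211  11  14 126] [314.8016 217.9524] dir [ 0.1993 -0.9799]
75 foot (np.float64(283.1297723077138), np.float64(205.9897030294646)) b75 (np.float64(287.7094530591296), np.float64(180.34328472422476))
90 foot (np.float64(290.7338470445327), np.float64(202.09903184604406)) b75 (np.float64(289.86667278557985), np.float64(179.36120242736882))
100 foot (np.float64(295.6531532555454), np.float64(198.4446754958989)) b75 (np.float64(291.2895798372233), np.float64(178.36759812489103))
```

Pressing about 14 N, so the foot is on the table. I'll relieve that and check uprightness.

>>> drive_tool(
  steps=[
    [0.0498, 0, 0, -0.0015, 0],
    [0.0498, 0, 0, -0.0015, 0],
  ],
)

```text
time_s: 11.52
tcp_pos: [0.5287, 0.0287, 0.052]
orientation: [[0.053, 0.999, 0.001], [0.999, -0.053, 0.001], [0.001, 0.001, -1.0]]
wrist_force: [-1.3, 2.9, 7.4]
opening: 0.0497
gripper_force: 8.9
```

```bash
python3 - <<'E'
from blob import *
s=env.sense();print(s['tcp_pos'],s['wrist_force'],s['ft_torque'],s['opening'],s['gripper_force'])
for mn in(70,90): blobs("scene",255,140,308,225,mn);print()
E
```

```text
[0.5287 0.0287 0.052 ] [-1.3288  2.8564  7.3916] [ 0.4031  0.2876 -0.0605] 0.04969272899074028 8.88827879098244
[299 143   9  10  32] [302.7812 147.4375] dir [0.7358 0.6772]
[276 156  25  54 961] [287.3715 184.5203] dir [0.1849 0.9828]

[276 156  24  54 825] [286.5055 183.9939] dir [0.144  0.9896]
```

```bash
python3 - <<'E'
from blob import *
s=env.sense();t=s["tcp_pos"]
e=viewer.get_image("scene");im=e["image"].astype(int)
m=(im.max(2)-im.min(2)<32)&(im.min(2)>65)
for r in range(160,214,3):
    c=np.flatnonzero(m[r,262:318])+262; print(r,c.min() if len(c) else 0,c.max() if len(c) else 0,len(c))
# upright model silhouette
for h in(0,20,40,60,80):
    P=np.array([t[0],t[1],h/1000]); v=e["pose"][:3,0]*[1,1,0]; v/=np.linalg.norm(v)
    print(h,proj(e,P-.028*v),proj(e,P+.028*v))
E
```

```text
160 277 288 12
163 277 291 15
166 277 291 15
169 277 317 17
172 276 317 20
175 277 295 18
178 277 295 18
181 277 298 21
184 277 299 23
187 278 299 22
190 278 299 22
193 278 300 23
196 279 300 22
199 279 300 22
202 280 300 21
205 281 299 19
208 284 295 12
211 316 317 2
0 (np.float64(279.85357468825595), np.float64(202.5528473924799)) (np.float64(301.3133812929435), np.float64(202.84091860970165))
20 (np.float64(279.47802763620945), np.float64(196.73937204727088)) (np.float64(301.2408178293898), np.float64(197.0356307156005))
40 (np.float64(279.0917261365874), np.float64(190.75941765372198)) (np.float64(301.16617787909695), np.float64(191.06421784980296))
60 (np.float64(278.69420152014476), np.float64(184.60572920320837)) (np.float64(301.0893710166772), np.float64(184.9194457185897))
80 (np.float64(278.28495748396847), np.float64(178.2706239174138)) (np.float64(301.0103014890319), np.float64(178.59365379588886))
```

The silhouette matches an upright bottle within a pixel. Unload, let go and back off.

>>> drive_tool(
  steps=[
    [0.0498, 0, 0, -0.001, 0],
    [0.055, 0, 0, -0.001, 0],
    [0.085, 0, 0, -0.001, 0],
    [0.085, 0, 0, -0.001, 0],
    [0.085, 0, 0, -0.001, 0],
    [0.085, 0, 0, -0.001, 0],
  ],
)

```text
time_s: 12.42
tcp_pos: [0.528, 0.0285, 0.0521]
orientation: [[0.053, 0.999, -0.0], [0.999, -0.053, -0.0], [-0.0, -0.0, -1.0]]
wrist_force: [-0.2, 0.5, -0.7]
opening: 0.0852
gripper_force: 0.0
```

```bash
python3 - <<'E'
from blob import *
s=env.sense();t=s["tcp_pos"];print(s['time_s'],t,s['wrist_force'],s['opening'])
e=viewer.get_image("scene");im=e["image"].astype(int)
m=(im.max(2)-im.min(2)<32)&(im.min(2)>65)
for r in range(166,212,5):
    c=np.flatnonzero(m[r,262:308])+262; print(r,c.min() if len(c) else 0,c.max() if len(c) else 0,len(c))
d=viewer.get_image("top");im=d["image"];cv2.imwrite("pics/a4t.png",im[:,:,::-1]);cv2.imwrite("pics/a4s.png",e["image"][:,:,::-1])
E
```

```text
12.425 [0.528  0.0285 0.0521] [-0.1912  0.5373 -0.6784] 0.08518087774294002
166 280 296 17
171 279 299 21
176 279 300 22
181 279 300 21
186 279 300 22
191 279 300 22
196 280 300 21
201 280 300 21
206 281 298 18
211 0 0 0
```

Standing free and upright. Regrip 15 mm higher, on the hood, at 40 N.

>>> drive_tool(
  steps=[
    [0.085, 0, 0, -0.008, 0],
    [0.085, -0.004, 0, -0.015, 0],
    [0.085, -0.004, 0, -0.015, 0],
    [0.085, -0.004, 0, -0.015, 0],
    [0.03, -0.004, 0, -0.015, 0],
    [0.03, -0.004, 0, -0.015, 0],
    [0.03, -0.004, 0, -0.015, 0],
    [0.03, -0.004, 0, -0.015, 0],
    [0.03, -0.004, 0, -0.015, 0],
  ],
  newtons=40,
)

```text
time_s: 13.65
tcp_pos: [0.5281, 0.0246, 0.0674]
orientation: [[0.053, 0.999, 0.0], [0.999, -0.053, 0.0], [0.0, 0.0, -1.0]]
wrist_force: [0.3, 0.3, 1.9]
opening: 0.0478
gripper_force: 41.2
```

47.8 mm at 40 N means the tips are still catching the collar. Go 9 mm higher, onto the hood.

>>> drive_tool(
  steps=[
    [0.085, 0, 0, 0, 0],
    [0.085, 0, 0, 0, 0],
    [0.085, 0, 0, -0.004, 0],
    [0.085, 0, 0, -0.009, 0],
    [0.085, 0, 0, -0.009, 0],
    [0.03, 0, 0, -0.009, 0],
    [0.03, 0, 0, -0.009, 0],
    [0.03, 0, 0, -0.009, 0],
    [0.03, 0, 0, -0.009, 0],
    [0.03, 0, 0, -0.009, 0],
  ],
)

```text
time_s: 14.9
tcp_pos: [0.5281, 0.0246, 0.0765]
orientation: [[0.053, 0.999, 0.0], [0.999, -0.053, -0.0], [0.0, 0.0, -1.0]]
wrist_force: [-0.6, -0.5, 3.0]
opening: 0.0407
gripper_force: 40.6
```

```bash
python3 - <<'E'
from blob import *
s=env.sense();t=s["tcp_pos"];print(s['time_s'],t,s['wrist_force'],s['opening'])
e=viewer.get_image("scene");im=e["image"].astype(int)
m=(im.max(2)-im.min(2)<32)&(im.min(2)>65)
for r in range(166,212,5):
    c=np.flatnonzero(m[r,262:308])+262; print(r,c.min() if len(c) else 0,c.max() if len(c) else 0,len(c))
E
```

```text
14.9 [0.5281 0.0246 0.0765] [-0.5587 -0.5013  2.9735] 0.04074829125996046
166 280 292 12
171 279 299 14
176 279 300 22
181 279 300 22
186 279 300 22
191 279 300 22
196 280 301 22
201 280 301 22
206 282 299 18
211 0 0 0
```

Hood gripped (about 42 mm). Locate the bottle's axis relative to the tool before lifting.

```bash
cat > fit.py <<'E'
from h import *
from scipy.optimize import least_squares
def sil(e,x,y,z0,hs=(0,.075),R=.028):
    a=np.linspace(0,2*np.pi,90)
    P=np.concatenate([[[x+R*np.cos(t),y+R*np.sin(t),z0+h] for t in a] for h in hs])
    return cv2.convexHull(np.array([proj(e,p) for p in P],np.float32))
def fit(rows,bottom,win,x,y,z0):
    e=viewer.get_image("scene");im=e["image"].astype(int)
    m=(im.max(2)-im.min(2)<32)&(im.min(2)>65)
    L=[];Rr=[]
    for r in rows:
        c=np.flatnonzero(m[r,win[0]:win[1]])+win[0];L.append(c.min());Rr.append(c.max()+1)
    cm=np.mean(L+Rr)-.5; col=m[:,int(cm)-2:int(cm)+3].sum(1)>=3
    b=max(r for r in range(*bottom) if col[r])+.5
    def f(p):
        h=sil(e,p[0],p[1],z0).reshape(-1,2); return [(h[:,0].min()+h[:,0].max())/2-cm, h[:,1].max()-b]
    print("mid",cm,"bottom",b, "at guess",f((x,y))); s=least_squares(f,(x,y)); print("xy",s.x)
E
python3 - <<'E'
from fit import *
fit(range(176,202,2),(190,216),(262,308),.528,.0246,0)
E
```

```text
mid 289.8076923076923 bottom 209.5 at guess [np.float64(-1.3581378643329458), np.float32(1.1477661)]
xy [0.5289 0.0261]
```

>>> drive_tool(
  steps=[
    [0.03, 0, 0, -0.01, 0],
    [0.03, 0, 0, -0.03, 0],
    [0.03, 0, 0, -0.07, 0],
    [0.03, 0, 0, -0.11, 0],
    [0.03, 0, 0, -0.145, 0],
    [0.03, -0.03, 0.002, -0.15, 0],
  ],
)

```text
time_s: 15.75
tcp_pos: [0.5301, -0.0046, 0.2299]
orientation: [[0.05, 0.999, 0.006], [0.999, -0.05, 0.0], [0.001, 0.006, -1.0]]
wrist_force: [-0.2, -0.5, -2.4]
opening: 0.0402
gripper_force: 41.0
```

>>> drive_tool(
  steps=[
    [0.03, -0.04, 0.0055, 0, 0],
    [0.03, -0.085, 0.0116, 0, 0],
    [0.03, -0.13, 0.0178, 0, 0],
    [0.03, -0.175, 0.024, 0, 0],
    [0.03, -0.215, 0.0294, 0, 0],
    [0.03, -0.239, 0.0327, 0, 0],
    [0.03, -0.239, 0.0327, 0, 0],
    [0.03, -0.239, 0.0327, 0, 0],
  ],
)

```text
time_s: 16.75
tcp_pos: [0.5481, -0.2448, 0.2259]
orientation: [[0.053, 0.999, -0.001], [0.999, -0.053, 0.001], [0.001, -0.001, -1.0]]
wrist_force: [0.9, -0.2, -2.0]
opening: 0.0404
gripper_force: 41.0
```

```bash
python3 - <<'E'
from fit import *
s=env.sense();t=s["tcp_pos"];print(s['time_s'],t,s['wrist_force'],s['opening'])
e=viewer.get_image("scene");cv2.imwrite("pics/a5.png",e["image"][:,:,::-1])
print(sil(e,.5495,-.2446,t[2]-.0765).reshape(-1,2)[::6])
im=e["image"].astype(int);m=(im.max(2)-im.min(2)<32)&(im.min(2)>65)
for r in range(130,235,5):
    c=np.flatnonzero(m[r,150:250])+150
    g=np.split(c,np.flatnonzero(np.diff(c)>1)+1); print(r,[(int(k[0]),int(k[-1])) for k in g if len(k)>1])
c=cv2.resize(e["image"][110:250,120:260,::-1],None,fx=4,fy=4,interpolation=cv2.INTER_CUBIC);cv2.imwrite("pics/a5c.png",c)
E
```

```text
16.75 [ 0.5481 -0.2448  0.2259] [ 0.9311 -0.1932 -2.0296] 0.040441044127123585
[[206.0368 214.9916]
 [204.7142 219.3115]
 [200.8506 223.3517]
 [195.0748 226.3518]
 [188.4366 227.7137]
 [182.2033 227.1546]
 [177.5698 224.7883]
 [165.2157 190.7645]
 [165.4861 186.5919]
 [168.5973 182.4753]
 [173.9082 179.1169]
 [180.4687 177.0477]
 [187.1915 176.5751]
 [192.9958 177.7654]
 [196.9307 180.4424]
 [205.9936 214.299 ]]
130 [(176, 183)]
135 []
140 []
145 []
150 [(153, 154)]
155 [(165, 168)]
160 [(162, 171), (186, 188)]
165 [(164, 175), (187, 193)]
170 [(164, 173), (175, 177), (189, 194)]
175 [(164, 178), (185, 196)]
180 [(166, 198)]
185 [(166, 199)]
190 [(168, 201)]
195 [(169, 202)]
200 [(171, 203)]
205 [(173, 204)]
210 [(174, 206)]
215 [(176, 211)]
220 [(177, 218)]
225 [(172, 176), (178, 222)]
230 [(169, 173), (175, 224)]
```

View pics/a5c.png

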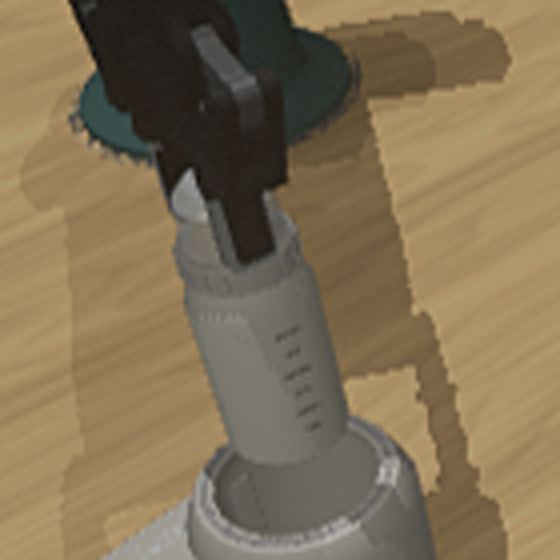

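The bottle hangs upright just above the mouth, about 3 mm off toward +y. The tips end around the collar's top edge. Correct by 2.5 mm and lower.

>>> drive_tool(
  steps=[
    [0.03, -0.0025, 0.0005, 0, 0],
    [0.03, -0.0025, 0.0005, 0.015, 0],
    [0.03, -0.0025, 0.0005, 0.03, 0],
    [0.03, -0.0025, 0.0005, 0.045, 0],
    [0.03, -0.0025, 0.0005, 0.06, 0],
    [0.03, -0.0025, 0.0005, 0.075, 0],
    [0.03, -0.0025, 0.0005, 0.09, 0],
    [0.03, -0.0025, 0.0005, 0.1, 0],
    [0.03, -0.0025, 0.0005, 0.11, 0],
    [0.03, -0.0025, 0.0005, 0.115, 0],
  ],
)

```text
time_s: 18.05
tcp_pos: [0.5485, -0.2483, 0.1105]
orientation: [[0.053, 0.999, -0.0], [0.999, -0.053, 0.0], [0.0, -0.0, -1.0]]
wrist_force: [-0.8, 0.1, -1.6]
opening: 0.0403
gripper_force: 41.0
```

Inside with no contact. Lower the last 12 mm slowly.

>>> drive_tool(
  steps=[
    [0.03, 0, 0, 0.003, 0],
    [0.03, 0, 0, 0.006, 0],
    [0.03, 0, 0, 0.008, 0],
    [0.03, 0, 0, 0.01, 0],
    [0.03, 0, 0, 0.011, 0],
    [0.03, 0, 0, 0.011, 0],
  ],
)

```text
time_s: 18.8
tcp_pos: [0.5486, -0.2484, 0.1001]
orientation: [[0.053, 0.999, -0.0], [0.999, -0.053, 0.0], [0.0, -0.0, -1.0]]
wrist_force: [-0.7, -0.5, -1.9]
opening: 0.0405
gripper_force: 41.0
```

>>> drive_tool(
  steps=[
    [0.03, 0, 0, 0.001, 0],
    [0.03, 0, 0, 0.002, 0],
    [0.03, 0, 0, 0.0025, 0],
    [0.03, 0, 0, 0.0025, 0],
  ],
)

```text
time_s: 19.3
tcp_pos: [0.549, -0.2487, 0.0985]
orientation: [[0.053, 0.999, 0.001], [0.999, -0.053, -0.0], [-0.0, 0.001, -1.0]]
wrist_force: [-0.6, -0.0, 2.7]
opening: 0.0404
gripper_force: 41.4
```

Floor contact at the predicted height (0.0985). Release and rise.

>>> drive_tool(
  steps=[
    [0.03, 0, 0, 0, 0],
    [0.06, 0, 0, 0, 0],
    [0.085, 0, 0, 0, 0],
    [0.085, 0, 0, 0, 0],
    [0.085, 0, 0, 0, 0],
    [0.085, 0, 0, -0.03, 0],
    [0.085, 0, 0, -0.08, 0],
    [0.085, 0, 0, -0.1, 0],
    [0.085, 0, 0, -0.1, 0],
  ],
)

```text
time_s: 20.42
tcp_pos: [0.5499, -0.2491, 0.1997]
orientation: [[0.053, 0.999, 0.004], [0.999, -0.053, -0.002], [-0.002, 0.004, -1.0]]
wrist_force: [0.2, -0.2, -0.6]
opening: 0.0848
gripper_force: 0.0
```

```bash
python3 - <<'E'
from h import *
s=env.sense();t=s["tcp_pos"];print(s['time_s'],t,s['wrist_force'],s['opening'])
e=viewer.get_image("top");im=e["image"].astype(int);cv2.imwrite("pics/a6.png",e["image"][:,:,::-1])
# dial disc/bar: dark pixels on the console (unoccluded first picture)
d=cv2.imread("pics/top0.png").astype(int); 
for th in(90,130,160):
    m=np.zeros(d.shape[:2],bool); m[232:256,464:492]=d[232:256,464:492].max(2)<th
    n,l,st,c=cv2.connectedComponentsWithStats(m.astype('uint8'),connectivity=4)
    for i in range(1,n):
        if st[i,4]>20:
            p=np.argwhere(l==i)[:,::-1].astype(np.float32); print(th,st[i],c[i],cv2.minAreaRect(p),cv2.minEnclosingCircle(p))
print("dial axis predicted:")
c=(.5658,-.3605)
for z in(.0996,.1076,.1336): print(z,proj(e,[*c,z]))
s0=dict(viewer.get_image("scene")); 
for z in(.0996,.1076,.1336): print("scene",z,proj(s0,[*c,z]))
b=cv2.imread("pics/scene0.png").astype(int)
m=np.zeros(b.shape[:2],bool); m[250:300,115:175]=b[250:300,115:175].max(2)<120
n,l,st,cc=cv2.connectedComponentsWithStats(m.astype('uint8'),connectivity=4)
for i in range(1,n):
    if st[i,4]>20: print("scene",st[i],cc[i])
E
```

```text
20.425 [ 0.5499 -0.2491  0.1997] [ 0.1564 -0.2459 -0.6256] 0.08484067899204366
90 [467 235  19  16 130] [475.3846 242.0538] ((476.5000305175781, 243.0), (20.50609588623047, 7.778173923492432), 45.0) ((476.0, 243.5), 10.547611236572266)
130 [466 233  23  20 346] [476.263 243.104] ((475.7069396972656, 242.98277282714844), (20.22119140625, 20.22119140625), 66.80140686035156) ((477.3900146484375, 242.7100067138672), 11.855724334716797)
160 [464 232  28  22 412] [476.6286 242.699 ] ((477.84429931640625, 242.78689575195312), (20.55161476135254, 27.432331085205078), 84.80557250976562) ((477.77471923828125, 240.23626708984375), 13.887275695800781)
dial axis predicted:
0.0996 (np.float64(475.52686227920964), np.float64(242.66437919659353))
0.1076 (np.float64(476.91155533199424), np.float64(242.75393883105357))
0.1336 (np.float64(481.58323836756585), np.float64(243.05609548890467))
scene 0.0996 (np.float64(144.31757837585928), np.float64(274.0987301535134))
scene 0.1076 (np.float64(142.9812955562748), np.float64(271.29427630832316))
scene 0.1336 (np.float64(138.48207226374095), np.float64(261.85176617634386))
scene [127 259  32  26 630] [142.2698 271.0825]
scene [159 287  16  13  99] [169.3434 295.2121]
```

Bottle released in the well. The dial disc in both pictures agrees with the axis at (0.566, -0.3605), and the bar points at about 53°, at the one-dot mark. Move above it and turn 34°.

>>> drive_tool(
  steps=[
    [0.085, -0.04, 0.008, 0, 9],
    [0.085, -0.08, 0.016, 0, 18],
    [0.085, -0.111, 0.0224, 0, 27],
    [0.085, -0.111, 0.0224, 0, 34],
    [0.085, -0.111, 0.0224, 0, 34],
    [0.085, -0.111, 0.0224, 0, 34],
  ],
)

```text
time_s: 21.28
tcp_pos: [0.5644, -0.3596, 0.1959]
orientation: [[0.6, 0.8, -0.002], [0.8, -0.6, 0.002], [-0.0, -0.003, -1.0]]
wrist_force: [0.4, 0.4, -0.5]
opening: 0.0849
gripper_force: 0.0
```

```bash
python3 - <<'E'
from h import *
s=env.sense();print(s['time_s'],s['tcp_pos'],s['orientation'],s['q']);print(shift([.5658,-.3605,.0805]))
E
```

```text
21.275 [ 0.5644 -0.3596  0.1959] [[ 0.6003  0.7997 -0.0023]
 [ 0.7997 -0.6003  0.0017]
 [-0.0001 -0.0029 -1.    ]] [-0.6046  0.2565  1.6174  0.0001  1.2705  0.0393]
[0.0002 0.002  0.1154]
```

>>> drive_tool(
  steps=[
    [0.085, 0, 0.001, 0.04, 0],
    [0.085, 0, 0.001, 0.08, 0],
    [0.085, 0, 0.001, 0.1, 0],
    [0.085, 0, 0.001, 0.11, 0],
    [0.085, 0, 0.001, 0.116, 0],
    [0.085, 0, 0.001, 0.116, 0],
  ],
  newtons=25,
)

```text
time_s: 22.02
tcp_pos: [0.5666, -0.3614, 0.0826]
orientation: [[0.602, 0.799, 0.001], [0.799, -0.602, -0.001], [0.0, 0.001, -1.0]]
wrist_force: [-0.6, -0.0, 0.0]
opening: 0.0849
gripper_force: 0.0
```

>>> drive_tool(
  steps=[
    [0.05, 0, 0, 0, 0],
    [0.03, 0, 0, 0, 0],
    [0.005, 0, 0, 0, 0],
    [0.005, 0, 0, 0, 0],
    [0.005, 0, 0, 0, 0],
    [0.005, 0, 0, 0, 0],
    [0.005, 0, 0, 0, 0],
  ],
  newtons=25,
)

```text
time_s: 22.9
tcp_pos: [0.5661, -0.3612, 0.082]
orientation: [[0.602, 0.798, 0.0], [0.798, -0.602, -0.0], [-0.0, 0.0, -1.0]]
wrist_force: [-0.4, -0.3, 2.7]
opening: 0.0125
gripper_force: 29.0
```

Bar gripped (12.5 mm), no side force. Turn 60° clockwise.

>>> drive_tool(
  steps=[
    [0.005, 0, 0, 0, 8],
    [0.005, 0, 0, 0, 16],
    [0.005, 0, 0, 0, 24],
    [0.005, 0, 0, 0, 32],
    [0.005, 0, 0, 0, 40],
    [0.005, 0, 0, 0, 48],
    [0.005, 0, 0, 0, 55],
    [0.005, 0, 0, 0, 60],
    [0.005, 0, 0, 0, 60],
    [0.005, 0, 0, 0, 60],
  ],
)

```text
time_s: 24.15
tcp_pos: [0.5659, -0.3607, 0.082]
orientation: [[0.993, -0.121, -0.0], [-0.121, -0.993, 0.001], [-0.0, -0.0, -1.0]]
wrist_force: [-1.4, 1.9, 4.8]
opening: 0.0121
gripper_force: 29.4
```

```bash
python3 - <<'E'
from h import *
s=env.sense();x=s['orientation'][:,0];print(s['time_s'],s['tcp_pos'],np.degrees(np.arctan2(x[1],x[0])),s['wrist_force'],s['ft_torque'],s['opening'])
E
```

```text
24.15 [ 0.5659 -0.3607  0.082 ] -6.947832993477972 [-1.3866  1.8957  4.8444] [0.4774 0.3009 0.0088] 0.012064348110942095
```

At -7° as expected and with no torque, so it sits in the detent. Release, rise, then check the pointer.

>>> drive_tool(
  steps=[
    [0.035, 0, 0, 0, 0],
    [0.04, 0, 0, 0, 0],
    [0.04, 0, 0, 0, 0],
    [0.04, 0, 0, -0.03, 0],
    [0.04, 0, 0, -0.08, 0],
    [0.04, -0.06, 0, -0.12, 0],
    [0.04, -0.12, 0, -0.13, 0],
    [0.04, -0.15, 0, -0.13, 0],
    [0.04, -0.15, 0, -0.13, 0],
    [0.04, -0.15, 0, -0.13, 0],
  ],
)

```text
time_s: 25.4
tcp_pos: [0.4176, -0.343, 0.2118]
orientation: [[0.992, -0.123, 0.001], [-0.123, -0.992, -0.0], [0.001, 0.0, -1.0]]
wrist_force: [-0.5, 0.4, 0.3]
opening: 0.0402
gripper_force: 0.0
```

```bash
python3 - <<'E'
from h import *
s=env.sense();print(s['time_s'],s['tcp_pos'],s['wrist_force'])
d=viewer.get_image("top");e=viewer.get_image("scene")
cv2.imwrite("pics/f_t.png",d["image"][:,:,::-1]);cv2.imwrite("pics/f_s.png",e["image"][:,:,::-1])
# dial: compare dark line vs. model; print small luminance map, scene camera
for n,v,o in(("top",d,[.5659,-.3607]),):
    im=v["image"].max(2).astype(int); u,w=map(int,map(round,proj(v,[*o,.12])));print(u,w)
    for r in range(w-14,w+13): print(r,' '.join(f"{k//10:2d}" for k in im[r,u-18:u+16]))
# pose of bystanders/bottle: changes from first pictures
for n,a,b in(("top",cv2.imread("pics/top0.png"),d),("scene",cv2.imread("pics/scene0.png"),e)):
    df=np.abs(a[:,:,::-1].astype(int)-b["image"]).max(2)>40
    k,l,st,c=cv2.connectedComponentsWithStats(df.astype('uint8'))
    for i in range(1,k):
        if st[i,4]>25: print(n,st[i])
E
```

```text
25.4 [ 0.4176 -0.343   0.2118] [-0.5466  0.3635  0.2589]
479 243
229 20 21 20 20 20 20 20 19 16 15 18 20 20 20 19 15 13 18 20 20 20 20 20 19 16 16 17 20 20 20 20 20 20 19
230 20 20 20 20 20 20 20 19 16 14 17 19 20 20 19 16 14 18 20 20 20 20 19 17 16 17 19 20 20 20 20 20 20 20
231 20 20 20 20 20 20 20 20 17 14 15 19 20 20 19 16 14 16 17 17 18 18 16 14 17 19 20 20 20 20 20 20 20 20
232 20 20 20 20 20 20 20 20 18 16 17 18 17 17 16 15 12 12 11 12 14 14 12 14 18 20 20 20 20 20 20 20 20 20
233 20 20 20 20 20 20 20 20 19 18 17 15 13 12 11  9  7  6  6  8  9  8 10 17 19 20 20 20 20 20 20 20 20 20
234 20 20 20 20 18 18 20 19 17 16 13 11 11 11  9  6  3  2  4  7  6  6 10 17 20 20 20 20 20 20 20 19 18 17
235 20 20 20 19 16 17 18 17 13 11 11 11 11 11  9  5  3  2  4  7  7  6 10 16 19 20 20 20 19 18 17 15 14 14
236 20 20 20 20 17 17 17 13 10 10 11 12 11  9  6  4  2  3  5  8  9  7  8 13 18 20 20 18 16 14 14 15 15 17
237 20 20 20 20 19 18 15 10 10 11 12 12 11  8  5  3  2  3  6  9 10  7  8 11 16 18 17 15 14 14 16 18 19 20
238 20 20 20 20 20 17 11  9 11 12 12 12 11  8  4  3  2  3  6  9 10  7  8 10 13 14
[... 1910 characters left out ...]
top [466 236   8   8  41]
top [426 239  15  23 191]
top [225 241   5  13  48]
top [479 245  11   6  36]
top [ 339  285  131  115 4894]
top [ 451  317  189   83 9739]
top [276 387  61  13 411]
scene [  0   0  44  18 505]
scene [ 147    0   80   92 2411]
scene [ 0 17 32  7 54]
scene [112  34   7  23  45]
scene [ 0 52 34  4 59]
scene [ 15  55  51  15 177]
scene [ 0 59 14  8 41]
scene [40 60 24 13 57]
scene [117  61  18  17  67]
scene [  10   64   78   57 2221]
scene [  14  108   98   68 2259]
scene [194 114  51  20 579]
scene [195 137  40  28 463]
scene [340 142  38  25 409]
scene [   0  154  158  129 3423]
scene [ 109  164   89  109 2532]
scene [180 216  26  18 158]
scene [141 259  16  11  45]
```

The pointer is on the three-dot mark, the bottle is in the well, and no image change shows at the mug, tin or jar. Handing in.

```bash
python3 -c "
from rig import ticket
print(ticket.finish_job())"
```

```text
the job is handed in; nothing more can be done
None
```

I stood the bottle upright on the bare worktop and let go. I then regripped it by its hood, lowered it to the well floor and turned the dial to the three-dot mark. The mug, tin and jar weren't touched, and I handed the job in at about 25 s.

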